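# Load a tag drilling jig and hold its guide arm forward

## Robot

A 7-joint arm with a two-finger parallel gripper is mounted at the origin on a cart in front of the work surface, level with it; the furniture and walls round the work are solid. World frame = base frame: x ahead of the robot, y to its left, z up, the work surface at z = 0. Lengths are in m, angles in rad, forces in N, time in s.
With the tool pointing down it reaches from about 0.4 to 0.875 m from the base axis. Payload 19.3 kg.
Tool frame: the origin (TCP) lies midway between the tips of the shut fingers; the grasp point (between the pads) lies 19 mm behind it (bot.pinch_z is the distance from the TCP to the grasp point, in m); z points along the fingers, y is the line along which they close (so a half turn about z gives the same grasp; the last joint's range is limited). The gripper opens to 85 mm and grips with 20 to 120 N. Pads are 22 mm wide; open, the fingers measure 114 mm over their backs; the gripper's body (76 mm by 85 mm) begins 54 mm behind the grasp point. The pads swing forward as they close: fully open they stand 13 mm farther back than shut.
Start: joints at [-1.174, 0.521, -0.036, 1.599, 0.021, 1.021, -0.113], TCP at [0.281, 0.558, 0.231] pointing down, gripper open.
Joint ranges: [-2.91, 2.91], [-0.3, 2.13], [-1.5, 1.42], [0.17, 2.43], [-1.26, 4.41], [0.16, 1.93], [-2.52, 2.52]. Speed limits (rad/s): [1.89, 1.89, 2.39, 2.39, 3.01, 3.01, 3.01].

## Interface

Orientations are given as [roll, pitch, yaw] about the fixed x, y, z axes, in that order (R = Rz(yaw) Ry(pitch) Rx(roll)).
In Python, from workcell import observe, viewer, bot gives the robot as it stands. The module is installed in compiled form; this text tells all that it offers.
- The arm moves only by the tool play_rows, never from a script. Its argument "motion" is a list of rows, each a list of 7 numbers: the shift along the tool's x, y, z in cm, then the turn, a rotation vector about the tool's x, y, z in rad, then the opening, from -1 (shut) to 1 (fully open), so that 0 is half open. A call has exactly 5 rows; each row is the pose to reach, as a shift and turn from the pose commanded when the call began, along the tool's axes at that moment; what a row does not reach only later rows make up. A row lasts 1/10 s, in which the tool goes at most 50 mm and 8.59 degrees, less where a joint would pass 70% of its speed; a pose out of reach is approached as far as the arm can. A call with a gripper value outside its range is refused whole. The fingers move at their own pace and stop on an object; "squeeze" is the grip in N (left out, the last holds). Time passes only in rows, so rows that repeat a pose let the fingers close, or fill a call up. It gives the time, the measured TCP pose, the force, the opening and the grip force at its end, in the units of the state.
- observe(): the state, without advancing time (a new reading comes with each control period).
- viewer.grab_frame(name): name is "side" or "top"; returns (picture, depth): 400x640x3 uint8, red, green, blue; 400x640 float32, m along the optical axis (not along the pixel's ray), 0 where there is no reading.
- viewer.camera_info(name): a dict with "fx", "fy", "cx", "cy" (pixels), "k1" (the pictures are not rectified: a ray, as slopes to the right and down, at radius r is drawn at 1 + k1 r^2 times it, then the intrinsics apply), "R" (3x3) and "t" (3): a world point X has camera coordinates R X + t. Camera axes: x right, y down, z forward; pixel columns grow to the right and rows downward; lengths in m; the calibration is good to about 2 mm. A picture is of the moment at which its call begins. camera_info takes no time and is no camera call.
- bot.job_done(): hands the job in; it is judged then, once.
The state is a dict: "clock": time; "qpos": joint angles; "qd": joint speeds; "joint_efforts": joint torques, N m; "position": TCP position; "tool_rot": TCP orientation; "force": force on the tool from outside, world axes, zero at the start; "moment": the same for the moment, N m; "grip_width": finger opening in m; "finger_force": force on a finger pad.
Only numpy, scipy, OpenCV 4.12 (cv2) and the standard library are available. Lean on these libraries where they do the work, as an engineer would, in place of code of your own. Each camera call takes 0.05 s, during which the arm holds its last target. There are 200 camera calls.

## Task

Lay the pointed brass tag blank flat and square in the matching nest of the drilling jig and let go of it. Then swing the jig's spring-loaded guide arm forward by its black knob until it is hard against its stop screw, so that the drill guide stands over the tag's punch mark, and finish while still holding the arm there with the gripper, ready for drilling. Leave the other things on the bench where they lie.

Things in the scene. Friction and masses are not known exactly. Their poses are not given: they have to be found in the camera images.
- tag: solid brass key-tag blank lying flat, 28 mm wide (x), 52 mm long (y), 10 mm thick, like a little house: square corners at its -y end, a 90 degree point at its +y end (sides parallel from y -26 to +12 mm, then in to the point at y +26 mm). Origin: middle of its underside; z up. 0.07 to 0.14 kg. Small dark punch mark on top near the square end
- punch_mark (a point): the punch mark on the tag's top face, at x 0, y -18, z +10 mm in the tag's frame
- drill_jig: drilling jig fixed to the bench: grey base plate 100 mm (x) by 170 mm (y), 12 mm thick; origin at bench height straight below the middle of the nest, z up. At y +62 mm the arm's pivot with its coil spring, 62 mm high, and beside it the spring's anchor pin at x -30 mm, 58 mm high; at x -32, y -48 mm the stop pillar, 40 mm high, with the stop screw
- nest (a point): middle of the floor of the jig's dark steel nest, 18 mm above the bench: where the middle of the tag's underside belongs. Pocket of the tag's outline, 1.2 mm larger all round, its point to the jig's +y; walls 4.5 mm high, the upper 2 mm flaring out at 45 degrees. A seated tag's axes lie along the jig's, its top 28 mm above the bench
- swing_pivot (a joint): angle of the guide arm in rad about the upright pivot: 0 parked on its rest pin, clear of the nest, to 1.3 forward over the nest, hard against the stop screw. It grows clockwise seen from above. A spring always drives the arm back to 0 (about 1.5 N at the knob when parked, 5 N at the stop), so it stays forward only while held
- pivot_axis (a point): point on the pivot's upright axis at the arm's mid height (x 0, y +62, z +36 mm in the jig's frame)
- swing_arm: the guide arm, an aluminium bar 18 mm wide with underside 32 mm and top 40 mm above the bench, 141 mm from the pivot axis to its end. Origin on the pivot axis at bench height; its x axis runs outward along the arm. At joint value q it points to (1.3 - pi/2 - q) rad about the jig's z (measured from the jig's +x), so at the stop it points to the jig's -y
- guide_hole (a point): lower mouth of the steel drill bush in the arm, 80 mm from the pivot axis, 30.5 mm above the bench
- knob (a point): centre of the top of the arm's upright black knob: a cylinder 18 mm across, 122 mm from the pivot axis, from 43 to 70 mm above the bench; it does not turn by itself in the arm
- loupe: steel eye loupe, 22 mm across, 14 mm high; to be left alone
- key_fob: black remote fob, 82 x 37 x 15 mm; to be left alone
- tweezers_a: steel tweezers, 135 x 13 x 9 mm; to be left alone

How it is judged:
On the way:
1. the tag lies seated in the nest, let go, while the arm is still parked (horizontal distance between tag and nest below 0.003 m and z of tag in the frame of nest below 0.0015 m and angle between the y axis of tag and the y axis of drill_jig, either way round below 0.1 rad and angle between tag's own z axis and vertical below 0.05 rad and contact force between the fingers and tag below 0.05 N and value of joint swing_pivot below 0.3 rad), for 0.2 s.
At the end, for the whole second after the job is handed in: In the last second the tag lies in the nest, untouched (within 3 mm of its middle, underside within 1.5 mm of the floor, square within 0.1 rad, flat within 0.05 rad), and the fingers hold the arm (over 1 N) within 0.035 rad of its stop, drill guide within 5 mm of the punch mark (horizontal distance between tag and nest below 0.003 m and z of tag in the frame of nest below 0.0015 m and angle between the y axis of tag and the y axis of drill_jig, either way round below 0.1 rad and angle between tag's own z axis and vertical below 0.05 rad and contact force between the fingers and tag below 0.05 N and value of joint swing_pivot above 1.265 rad and horizontal distance between punch_mark and guide_hole below 0.005 m and contact force between the fingers and swing_arm above 1 N); the arm keeps its last pose, push and grip.
It fails at once if another thing on the bench is pushed more than 20 mm from its place (distance of any of loupe, key_fob, tweezers_a from where it was at the start of the episode above 0.02 m).
It also fails if it takes over 67 s, if anything falls off the work surface, if the arm or the gripper's body presses on something with over 40 N, if the wrist force passes 120 N, or if a joint passes its speed limit or range.

## Working session

There is one attempt and no reset: what is moved stays moved. The work goes in short steps, Python scripts to look and compute and a tool call to move; the robot and the scene stay as the last step left them, time stands still between calls to the robot, and variables do not carry over. Pictures are saved under pics/ and viewed, at most 10 in all, crops included, and the job is handed in when it is done.

Besides the shell and the picture viewer there is one more tool, called after "Emit:" as name([rows], argument=value, ...), one row to a line, values as JSON. play_rows: Moves the arm, as the interface text tells. Its arguments: {"type":"object","properties":{"motion":{"type":"array"},"squeeze":{"type":"number"}},"required":["motion"]}

```bash
mkdir -p pics; python3 - <<'E'
from workcell import observe, viewer, bot
import cv2,numpy as np
print(observe(), bot.pinch_z)
for n in("top","side"):
    p,d=viewer.grab_frame(n); np.savez(f"pics/{n}0.npz",p=p,d=d)
    cv2.imwrite(f"pics/{n}0.png",p[:,:,::-1]); print(n,viewer.camera_info(n))
E
```

```text
{'clock': 0.0, 'qpos': array([-1.17419299,  0.5220333 , -0.03633757,  1.59999002,  0.02121493,
        1.02109601, -0.11278373]), 'qd': array([ 0.00051643,  0.00118752,  0.00104031,  0.00065967,  0.00124647,
       -0.00064195,  0.00052991]), 'joint_efforts': array([-1.75703855e-03, -9.27100754e+01,  1.97935089e+00, -3.69936204e+01,
        1.78254145e-02,  8.22803500e-03,  6.67732451e-06]), 'position': array([0.28115314, 0.55782086, 0.23072004]), 'tool_rot': array([-3.14045492e+00,  8.86507659e-05,  2.67481196e+00]), 'force': array([ 0.56745029,  0.56100035, -0.62365909]), 'moment': array([0.00947698, 0.04955059, 0.00444386]), 'finger_force': 0.0, 'grip_width': 0.08561847754897259} 0.0187
top {'fx': 494.79836647947775, 'fy': 494.79836647947775, 'cx': 312.2947652638175, 'cy': 199.37048546613215, 'k1': -0.004063036485725016, 'R': array([[ 0.02806908, -0.99960009, -0.00343326],
       [-0.96489698, -0.02619707, -0.26131882],
       [ 0.26112438,  0.01064772, -0.96524644]]), 't': array([-0.02561054,  0.47971446,  1.24186867])}
side {'fx': 437.7994970052117, 'fy': 437.7994970052117, 'cx': 321.1385195932857, 'cy': 202.04420580016225, 'k1': -0.010243214774576815, 'R': array([[ 0.99721397,  0.07346926, -0.01290596],
       [ 0.03429787, -0.60523936, -0.79530433],
       [-0.06624161,  0.79264594, -0.60607298]]), 't': array([-0.44975657,  0.03219545,  1.2119044 ])}
```

View pics/top0.png

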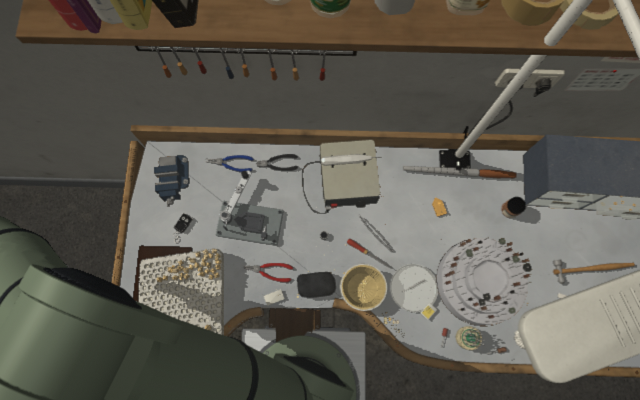

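View pics/side0.png

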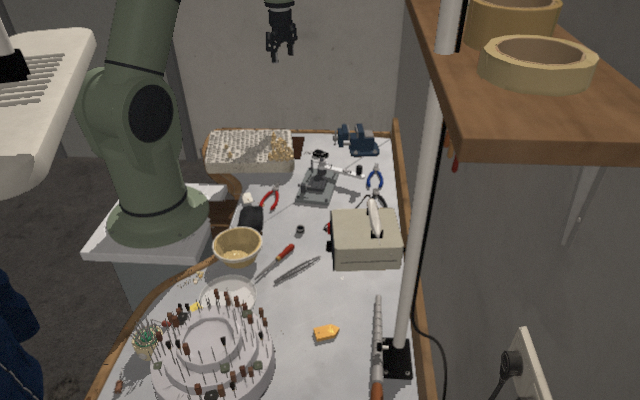

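The top view shows the tag (orange) at (440,207) and the jig at (252,215) with its arm pointing up-image. The side view has the tag at (326,333) and the jig at (318,180). I'll enlarge these.

```bash
cat > h.py <<'E'
import numpy as np,cv2
from workcell import observe, viewer, bot
def ray(n,uv):
    c=viewer.camera_info(n);K=np.array([[c["fx"],0,c["cx"]],[0,c["fy"],c["cy"]],[0,0,1]])
    p=cv2.undistortPoints(np.array(uv,float).reshape(-1,1,2),K,np.array([c["k1"],0,0,0.]))[:,0]
    R,t=np.array(c["R"]),np.array(c["t"])
    return -R.T@t,np.c_[p,np.ones(len(p))]@R
def plane(n,uv,z):
    o,d=ray(n,uv); return o+d*((z-o[2])/d[:,2])[:,None]
def proj(n,X):
    c=viewer.camera_info(n);K=np.array([[c["fx"],0,c["cx"]],[0,c["fy"],c["cy"]],[0,0,1]])
    return cv2.projectPoints(np.array(X,float).reshape(-1,1,3),cv2.Rodrigues(np.array(c["R"]))[0],np.array(c["t"]),K,np.array([c["k1"],0,0,0.]))[0][:,0]
def tri(uv1,uv2):
    o1,d1=ray("top",[uv1]);o2,d2=ray("side",[uv2]);A=np.c_[d1[0],-d2[0]]
    s=np.linalg.lstsq(A,o2-o1,rcond=None)[0];a=o1+d1[0]*s[0];b=o2+d2[0]*s[1]
    return (a+b)/2,np.linalg.norm(a-b)
E
python3 - <<'E'
from h import *
T=np.load("pics/top0.npz");S=np.load("pics/side0.npz")
for n,D in(("top",T),("side",S)):
    h=cv2.cvtColor(D["p"],cv2.COLOR_RGB2HSV)
    m=cv2.inRange(h,(10,140,120),(30,255,255));r,l,st,ce=cv2.connectedComponentsWithStats(m)
    tgt=(440,207) if n=="top" else (326,333)
    for i in range(1,r):
        if st[i,4]>30 and np.hypot(*(ce[i]-tgt))<30:
            ys,xs=np.where(l==i);pl=plane(n,np.c_[xs,ys],.010)
            print(n,ce[i],st[i],plane(n,[ce[i]],.010),np.ptp(pl,0))
            c=cv2.findContours((l==i).astype(np.uint8),cv2.RETR_EXTERNAL,2)[0][0];
            q=plane(n,c[:,0],.01)[:,:2]; print(cv2.minAreaRect((q*1000).astype(np.float32)))
a=T["p"][160:260,200:300];b=S["p"][140:215,280:380];c=T["p"][190:225,420:460];d=S["p"][315:350,305:345]
f=lambda x,w,hh:cv2.resize(x,(w,hh),interpolation=cv2.INTER_CUBIC)
im=np.zeros((600,800,3),np.uint8);im[:400,:400]=f(a,400,400);im[:300,400:]=f(b,400,300)
im[400:575,:200]=f(c,200,175);im[400:575,400:600]=f(d,200,175)
cv2.imwrite("pics/crop.png",im[:,:,::-1])
E
```

```text
top [438.67361111 207.01388889] [433 198  13  18 144] [[ 0.48249638 -0.35826909  0.01      ]] [0.04796663 0.03215813 0.        ]
((485.21954345703125, -357.6107177734375), (48.27244567871094, 26.242931365966797), 18.265430450439453)
side [325.17843866 332.0929368 ] [314 325  25  16 269] [[ 0.48631021 -0.36629665  0.01      ]] [0.04868678 0.03781705 0.        ]
((489.1712646484375, -365.0770263671875), (49.43232345581055, 30.393007278442383), 20.028902053833008)
```

View pics/crop.png

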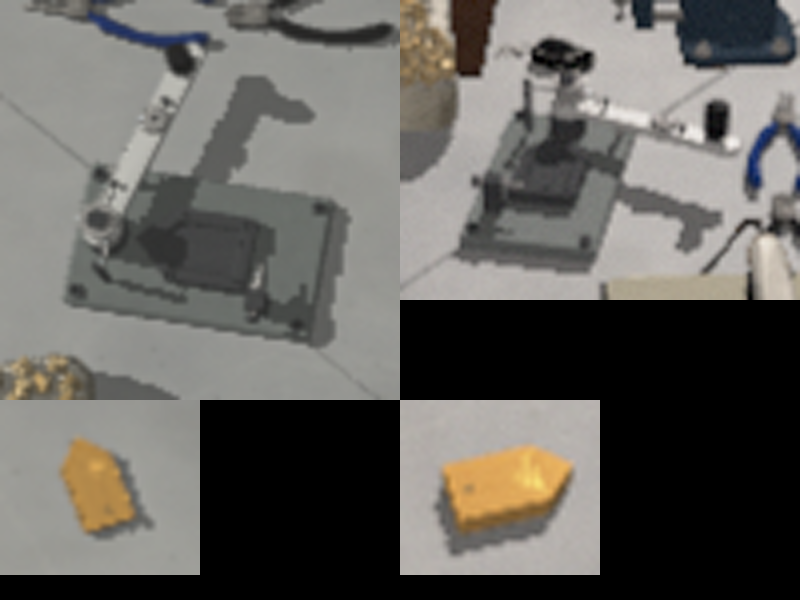

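The crop shows the tag's five corners in both views. The jig plate is lit, with the pivot on its left (jig +y toward the image left), the arm parked pointing up, and the knob at its end. I'll triangulate the picked points.

```bash
cat > m1.py <<'E'
from h import *
t4=lambda X,Y:(200+(X+.5)/4-.5,160+(Y+.5)/4-.5)
s4=lambda X,Y:(280+(X-400+.5)/4-.5,140+(Y+.5)/4-.5)
t5=lambda X,Y:(420+(X+.5)/5-.5,190+(Y-400+.5)/5-.5)
s5=lambda X,Y:(305+(X-400+.5)/5-.5,315+(Y-400+.5)/5-.5)
def kab(m,w):
    m=np.array(m,float);w=np.array(w)[:,:2];a=m-m.mean(0);b=w-w.mean(0)
    th=np.arctan2((a[:,0]*b[:,1]-a[:,1]*b[:,0]).sum(),(a*b).sum())
    R=np.array([[np.cos(th),-np.sin(th)],[np.sin(th),np.cos(th)]]);t=w.mean(0)-R@m.mean(0)
    return np.round(t,4),round(np.degrees(th),1),np.round(np.linalg.norm(m@R.T+t-w,axis=1)*1000,1)
np.set_printoptions(precision=4,suppress=True)
M=np.array([[0,26],[-14,12],[14,12],[14,-26],[-14,-26]])/1000
top=[t5(75,438),t5(62,468),t5(120,462),t5(133,515),t5(85,530)]
sid=[s5(572,465),s5(533,447),s5(547,498),s5(460,517),s5(444,467)]
print("tag top",kab(M,plane("top",top,.01)));print("tag side",kab(M,plane("side",sid,.01)))
print([tri(a,b) for a,b in zip(top,sid)])
P=np.array([[50,85],[50,-85],[-50,-85],[-50,85]])/1000
pt=[t4(90,163),t4(337,203),t4(309,338),t4(65,298)];w=plane("top",pt,.012);print("plate",w[:,:2],kab(P,w))
print("knob",tri(t4(181,45),s4(716,104)),"stop pillar etc")
print("knob plane",plane("top",[t4(181,45)],.07),plane("side",[s4(716,104)],.07))
print("pivot plane",plane("top",[t4(98,215)],.062))
hs=[t4(322,208),t4(297,325),t4(78,292)];print("screws",plane("top",hs,.013)[:,:2])
print("plate side",plane("side",[s4(460,245),s4(588,265),s4(635,140)],.012)[:,:2])
E
python3 m1.py
```

```text
tag top (array([ 0.4855, -0.358 ]), np.float64(-73.6), array([2.6, 0.9, 5.7, 2.9, 1.6]))
tag side (array([ 0.4898, -0.3617]), np.float64(-71.6), array([0.8, 1.3, 1.6, 1.9, 1.7]))
[(array([ 0.5127, -0.3494,  0.0038]), np.float64(0.0018096930837063021)), (array([ 0.4958, -0.3416,  0.0037]), np.float64(0.0026836399722866963)), (array([ 0.5009, -0.3715,  0.0097]), np.float64(0.007437563700129335)), (array([ 0.4691, -0.379 ,  0.0061]), np.float64(0.0016831884658099214)), (array([ 0.4605, -0.3532,  0.0032]), np.float64(0.0013419266463556658))]
plate [[0.4847 0.2358]
 [0.461  0.0649]
 [0.3673 0.0797]
 [0.3901 0.2455]] (array([0.4258, 0.1565]), np.float64(-7.7), array([2.8, 2.9, 2.7, 3.1]))
knob (array([0.5504, 0.1692, 0.0691]), np.float64(0.004476343617043824)) stop pillar etc
knob plane [[0.5524 0.1696 0.07  ]] [[0.5483 0.1662 0.07  ]]
pivot plane [[0.4364 0.2179 0.062 ]]
screws [[0.457  0.0749]
 [0.3758 0.0881]
 [0.3942 0.2369]]
plate side [[0.3717 0.0639]
 [0.463  0.0462]
 [0.4888 0.2031]]
```

```bash
cat > go.py <<'E'
import sys
from h import *
from scipy.spatial.transform import Rotation as Ro
np.set_printoptions(precision=3,suppress=True)
def go(x,y,z,yaw):
    o=observe();R=Ro.from_euler("xyz",o["tool_rot"]);T=Ro.from_euler("xyz",[np.pi,0,np.radians(yaw)])
    print("t",o["clock"],"p",o["position"],"yaw",np.degrees(o["tool_rot"][2]),"cm",R.inv().apply(np.array([x,y,z])-o["position"])*100,"rv",(R.inv()*T).as_rotvec(),"q7",o["qpos"][6],"F",o["force"],"w",o["grip_width"],o["finger_force"])
if __name__=="__main__": go(*map(float,sys.argv[1:]))
E
```

Emit:
play_rows([
  [-37.9, -26.6, 3, 0, 0, 0.82, 0.2],
  [-37.9, -26.6, 3, 0, 0, 0.82, 0.2],
  [-37.9, -26.6, 3, 0, 0, 0.82, 0.2],
  [-37.9, -26.6, 3, 0, 0, 0.82, 0.2],
  [-37.9, -26.6, 3, 0, 0, 0.82, 0.2],
])

```text
clock: 0.6
position: [0.3996, 0.3363, 0.215]
tool_rot: [-3.142, -0.0, 1.919]
force: [1.0, 1.5, 0.3]
grip_width: 0.0507
finger_force: 0.0
```

```bash
python3 go.py 0.52 0.0 0.2 85; python3 go.py 0.484 -0.361 0.1 18
```

```text
t 0.6 p [0.4   0.336 0.215] yaw 109.93257214065379 cm [-35.718  -0.148   1.498] rv [-0.    -0.     0.435] q7 -0.37886819268276095 F [0.956 1.485 0.314] w 0.05066305552338626 0.0
t 0.6 p [0.4   0.336 0.215] yaw 109.93257214065379 cm [-68.429 -15.838  11.497] rv [-0.     0.     1.605] q7 -0.37886819268276095 F [0.956 1.485 0.314] w 0.05066305552338626 0.0
```

Emit:
play_rows([
  [-35.7, 0, 1.5, 0, 0, 0.6, 0.2],
  [-35.7, 0, 1.5, 0, 0, 0.6, 0.2],
  [-35.7, 0, 1.5, 0, 0, 0.6, 0.2],
  [-35.7, 0, 1.5, 0, 0, 0.6, 0.2],
  [-35.7, 0, 1.5, 0, 0, 0.6, 0.2],
])

```text
clock: 1.1
position: [0.4859, 0.1021, 0.2046]
tool_rot: [3.142, 0.0, 1.319]
force: [1.3, 0.0, -0.2]
grip_width: 0.0514
finger_force: 0.0
```

```bash
python3 go.py 0.484 -0.361 0.1 18
```

```text
t 1.1 p [0.486 0.102 0.205] yaw 75.58544024895441 cm [-44.902  11.344  10.46 ] rv [0.    0.    1.005] q7 -0.38898833243847236 F [ 1.319  0.045 -0.235] w 0.05139909346487822 0.0
```

Emit:
play_rows([
  [-44.9, 11.3, 10.5, 0, 0, 1.0, 0.2],
  [-44.9, 11.3, 10.5, 0, 0, 1.0, 0.2],
  [-44.9, 11.3, 10.5, 0, 0, 1.0, 0.2],
  [-44.9, 11.3, 10.5, 0, 0, 1.0, 0.2],
  [-44.9, 11.3, 10.5, 0, 0, 1.0, 0.2],
])

```text
clock: 1.6
position: [0.4855, -0.1417, 0.1489]
tool_rot: [3.141, -0.0, 0.569]
force: [1.1, 1.0, 0.7]
grip_width: 0.0513
finger_force: 0.0
```

```bash
python3 go.py 0.484 -0.361 0.06 18
```

```text
t 1.6 p [ 0.486 -0.142  0.149] yaw 32.605858406083826 cm [-11.948  18.394   8.894] rv [ 0.    -0.     0.255] q7 -0.44859682417525226 F [1.144 0.996 0.684] w 0.051333589450679555 0.0
```

Emit:
play_rows([
  [-12, 18.4, 8.9, 0, 0, 0.255, 0.2],
  [-12, 18.4, 8.9, 0, 0, 0.255, 0.2],
  [-12, 18.4, 8.9, 0, 0, 0.255, 0.2],
  [-12, 18.4, 8.9, 0, 0, 0.255, 0.2],
  [-12, 18.4, 8.9, 0, 0, 0.255, 0.2],
])

```text
clock: 2.1
position: [0.484, -0.3623, 0.0589]
tool_rot: [-3.141, 0.001, 0.318]
force: [0.1, 1.3, 1.8]
grip_width: 0.0516
finger_force: 0.0
```

```bash
python3 go.py 0.484 -0.361 0.006 18; python3 - <<'E'
from h import *
f=lambda x:cv2.resize(x,None,fx=5,fy=5,interpolation=cv2.INTER_CUBIC)
t=viewer.grab_frame("top")[0];s=viewer.grab_frame("side")[0]
np.savez("pics/g1.npz",t=t,s=s)
cv2.imwrite("pics/g1.png",np.hstack([f(t[165:235,400:480]),f(s[285:355,290:370])])[:,:,::-1])
print(proj("top",[[.484,-.361,.06]]),proj("side",[[.484,-.361,.06]]))
E
```

```text
t 2.1 p [ 0.484 -0.362  0.059] yaw 18.23173232474415 cm [ 0.048 -0.124  5.286] rv [-0.     0.001  0.004] q7 -0.24607672929238625 F [0.115 1.307 1.783] w 0.051613575804789424 0.0
[[444.28840279 201.82477845]] [[323.99534893 314.09211677]]
```

View pics/g1.png

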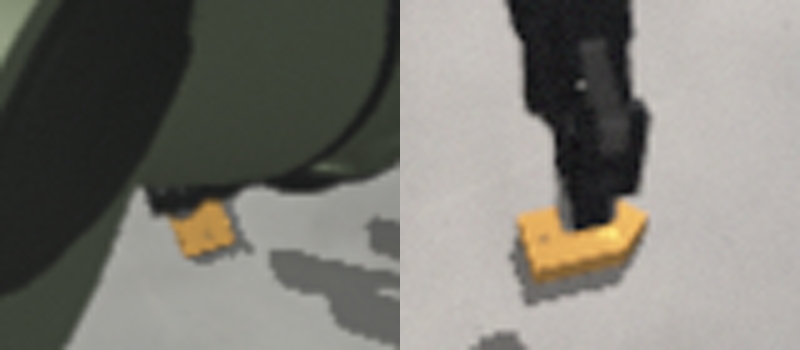

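The side view shows the near finger over the tag, its tip at crop (590,228), with the tag spanning crop columns 518–645. That is roughly the middle of the tag's length. The top view is mostly hidden by the arm. I'll descend and grip.

Emit:
play_rows([
  [0, -0.1, 2.5, 0, 0, 0, 0.2],
  [0, -0.1, 4.5, 0, 0, 0, 0.2],
  [0, -0.1, 5.3, 0, 0, 0, 0.2],
  [0, -0.1, 5.3, 0, 0, 0, 0.2],
  [0, -0.1, 5.3, 0, 0, 0, 0.1],
], squeeze=30)

```text
clock: 2.7
position: [0.4851, -0.3587, 0.008]
tool_rot: [3.141, -0.0, 0.32]
force: [0.1, -0.5, 0.1]
grip_width: 0.0468
finger_force: 0.0
```

Emit:
play_rows([
  [0, 0, 0, 0, 0, 0, -0.6],
  [0, 0, 0, 0, 0, 0, -0.6],
  [0, 0, 0, 0, 0, 0, -0.6],
  [0, 0, 0, 0, 0, 0, -0.6],
  [0, 0, 0, 0, 0, 0, -0.6],
], squeeze=40)

```text
clock: 3.2
position: [0.4853, -0.3588, 0.0085]
tool_rot: [3.141, -0.001, 0.32]
force: [-1.2, 0.7, 8.9]
grip_width: 0.025
finger_force: 38.7
```

```bash
python3 go.py 0.484 -0.361 0.12 18;  python3 - <<'E'
from h import *
s=viewer.grab_frame("side")[0];cv2.imwrite("pics/s2.png",cv2.resize(s[295:355,290:370],None,fx=6,fy=6,interpolation=cv2.INTER_CUBIC)[:,:,::-1])
E
```

```text
t 3.2 p [ 0.485 -0.359  0.009] yaw 18.32775455915252 cm [ -0.182   0.176 -11.148] rv [ 0.001 -0.001  0.006] q7 -0.21376298073182287 F [-1.171  0.677  8.906] w 0.024981608005061287 38.74787628650665
```

View pics/s2.png

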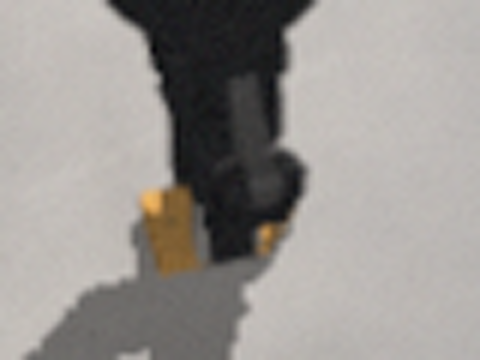

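The side view shows the tag flat and unmoved, held near its middle: the ends are visible at crop (142–205, 185–272) and (290,235). I'll lift it and check.

Emit:
play_rows([
  [0, 0, -1, 0, 0, 0, -0.6],
  [0, 0, -3, 0, 0, 0, -0.6],
  [0, 0, -6, 0, 0, 0, -0.6],
  [0, 0, -9, 0, 0, 0, -0.6],
  [0, 0, -9, 0, 0, 0, -0.6],
])

```text
clock: 3.75
position: [0.4862, -0.3598, 0.1017]
tool_rot: [3.137, -0.004, 0.319]
force: [0.6, -0.1, -1.4]
grip_width: 0.0249
finger_force: 39.5
```

```bash
python3 go.py 0.52 0.0 0.12 60;  python3 - <<'E'
from h import *
s=viewer.grab_frame("side")[0];u,v=proj("side",[[.484,-.361,.09]])[0].astype(int)
cv2.imwrite("pics/s3.png",cv2.resize(s[v-40:v+30,u-40:u+40],None,fx=6,fy=6,interpolation=cv2.INTER_CUBIC)[:,:,::-1]);print(u,v)
E
```

```text
t 3.75 p [ 0.486 -0.36   0.102] yaw 18.303587310987044 cm [ 14.512 -33.096  -1.915] rv [ 0.005 -0.002 -0.728] q7 -0.27511470797734355 F [ 0.563 -0.054 -1.404] w 0.0248655621680376 39.4516521692276
323 304
```

View pics/s3.png

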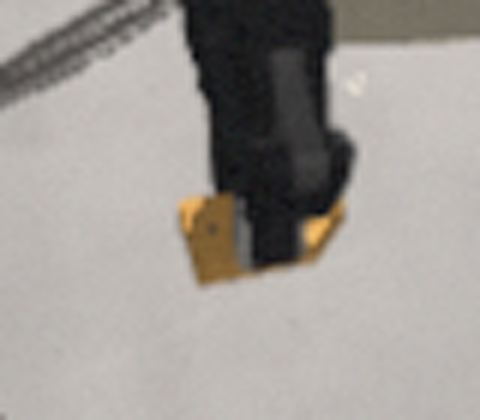

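The side view shows the tag held level. The punch mark is at crop (212,228), the square end's corners at (180,200) and (200,285), and the point at (345,205). I'll compute its offset in the hand, then travel.

```bash
python3 - <<'E'
from h import *
from m1 import kab
f=lambda X,Y:(283+(X+.5)/6-.5,264+(Y+.5)/6-.5)
w=plane("side",[f(180,200),f(345,205),f(212,228)],.1032);w2=plane("side",[f(200,285),f(316,263)],.0932)
M=np.array([[-14,-26],[0,26],[0,-18],[14,-26],[14,12]])/1000
W=np.r_[w,w2];print(kab(M,W),kab(M[[0,1,2,3]],W[[0,1,2,3]]))
E
```

```text
tag top (array([ 0.4855, -0.358 ]), np.float64(-73.6), array([2.6, 0.9, 5.7, 2.9, 1.6]))
tag side (array([ 0.4898, -0.3617]), np.float64(-71.6), array([0.8, 1.3, 1.6, 1.9, 1.7]))
[(array([ 0.5127, -0.3494,  0.0038]), np.float64(0.0018096930837063021)), (array([ 0.4958, -0.3416,  0.0037]), np.float64(0.0026836399722866963)), (array([ 0.5009, -0.3715,  0.0097]), np.float64(0.007437563700129335)), (array([ 0.4691, -0.379 ,  0.0061]), np.float64(0.0016831884658099214)), (array([ 0.4605, -0.3532,  0.0032]), np.float64(0.0013419266463556658))]
plate [[0.4847 0.2358]
 [0.461  0.0649]
 [0.3673 0.0797]
 [0.3901 0.2455]] (array([0.4258, 0.1565]), np.float64(-7.7), array([2.8, 2.9, 2.7, 3.1]))
knob (array([0.5504, 0.1692, 0.0691]), np.float64(0.004476343617043824)) stop pillar etc
knob plane [[0.5524 0.1696 0.07  ]] [[0.5483 0.1662 0.07  ]]
pivot plane [[0.4364 0.2179 0.062 ]]
screws [[0.457  0.0749]
 [0.3758 0.0881]
 [0.3942 0.2369]]
plate side [[0.3717 0.0639]
 [0.463  0.0462]
 [0.4888 0.2031]]
(array([ 0.4907, -0.3612]), np.float64(-73.1), array([0.7, 1.4, 0.3, 1.1, 0.8])) (array([ 0.4907, -0.3615]), np.float64(-73.6), array([0.7, 1.1, 0.2, 1.3]))
```

Emit:
play_rows([
  [14.5, -33, -2, 0, 0, -0.73, -0.6],
  [14.5, -33, -2, 0, 0, -0.73, -0.6],
  [14.5, -33, -2, 0, 0, -0.73, -0.6],
  [14.5, -33, -2, 0, 0, -0.73, -0.6],
  [14.5, -33, -2, 0, 0, -0.73, -0.6],
])

```text
clock: 4.3
position: [0.5079, -0.108, 0.1111]
tool_rot: [-3.141, -0.0, 1.056]
force: [1.8, -0.6, -1.1]
grip_width: 0.0249
finger_force: 39.5
```

```bash
python3 go.py 0.4265 0.153 0.12 82.3
```

```text
t 4.3 p [ 0.508 -0.108  0.111] yaw 60.49613050317605 cm [ 18.708 -19.937  -0.878] rv [-0.    -0.    -0.381] q7 -0.10892273441293339 F [ 1.844 -0.607 -1.126] w 0.02494175801925924 39.50522840023041
```

Emit:
play_rows([
  [18.7, -20, 2, 0, 0, -0.38, -0.6],
  [18.7, -20, 2, 0, 0, -0.38, -0.6],
  [18.7, -20, 2, 0, 0, -0.38, -0.6],
  [18.7, -20, 2, 0, 0, -0.38, -0.6],
  [18.7, -20, 2, 0, 0, -0.38, -0.6],
])

```text
clock: 4.8
position: [0.434, 0.1298, 0.0928]
tool_rot: [-3.141, -0.0, 1.43]
force: [1.6, 0.5, -0.5]
grip_width: 0.0248
finger_force: 39.5
```

```bash
python3 go.py 0.426 0.154 0.065 82.3
```

```text
t 4.8 p [0.434 0.13  0.093] yaw 81.91002035866387 cm [ 2.28  -1.128  2.776] rv [-0.    -0.    -0.007] q7 -0.29129678171226525 F [ 1.632  0.502 -0.479] w 0.02482825038861271 39.51810300350189
```

Emit:
play_rows([
  [2.3, -1.1, 0.5, 0, 0, 0, -0.6],
  [2.3, -1.1, 2, 0, 0, 0, -0.6],
  [2.3, -1.1, 2.8, 0, 0, 0, -0.6],
  [2.3, -1.1, 2.8, 0, 0, 0, -0.6],
  [2.3, -1.1, 2.8, 0, 0, 0, -0.6],
])

```text
clock: 5.3
position: [0.4276, 0.1517, 0.0651]
tool_rot: [-3.141, 0.0, 1.428]
force: [-0.5, -0.2, -0.1]
grip_width: 0.0247
finger_force: 39.5
```

```bash
sed -i '/^np.set_print/,$d' m1.py; python3 go.py 0.426 0.154 0.065 82.3;  python3 - <<'E'
from h import *
t=viewer.grab_frame("top")[0];s=viewer.grab_frame("side")[0];np.savez("pics/g4.npz",t=t,s=s)
f=lambda x:cv2.resize(x,None,fx=5,fy=5,interpolation=cv2.INTER_CUBIC)
cv2.imwrite("pics/g4.png",np.hstack([f(t[160:270,210:290]),f(s[120:230,275:355])])[:,:,::-1])
E
```

```text
t 5.3 p [0.428 0.152 0.065] yaw 81.83012260081338 cm [ 0.205 -0.194  0.008] rv [-0.     0.    -0.008] q7 -0.3156698486407582 F [-0.532 -0.25  -0.076] w 0.024721173543560463 39.53221142292023
```

View pics/g4.png

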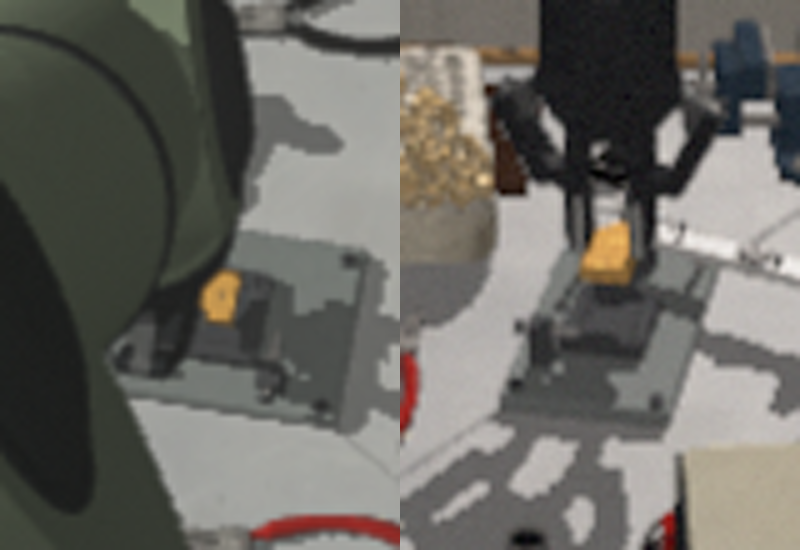

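Top view: the tag's square end is visible over the nest, with the punch mark near crop (222,298). Side view: the tag's square end face is at crop (585–633, 225–283), level and lined up with the jig.

```bash
python3 - <<'E'
from h import *
from m1 import *
np.set_printoptions(precision=4,suppress=True)
G=np.load("pics/g4.npz");T=np.load("pics/top0.npz")["p"];S=np.load("pics/side0.npz")["p"]
# tag in hand, jig-aligned frame
a=np.radians(-8.);ex=np.array([np.cos(a),np.sin(a)]);ey=np.array([-ex[1],ex[0]])
tcp=np.array([.4276,.1517])
for n,im in(("top",G["t"]),("side",G["s"])):
    h=cv2.cvtColor(im,cv2.COLOR_RGB2HSV);m=cv2.inRange(h,(10,120,90),(30,255,255))
    k=np.zeros_like(m)
    if n=="top":k[205:230,245:262]=1
    else:k[160:180,308:325]=1
    ys,xs=np.where((m>0)&(k>0));q=plane(n,np.c_[xs,ys],.0666)[:,:2]-tcp
    x,y=q@ex*1e3,q@ey*1e3;print(n,"x",np.percentile(x,[1,5,95,99]),"y",np.percentile(y,[0,2,5,95]))
    for v in np.unique(ys):print(v,xs[ys==v].min(),xs[ys==v].max(),end="; ")
    print()
# green-minus-red & gray profile across plate edges in top0 (jig coordinates at z=.012)
for n,im in(("top",T),("side",S)):
    g=im.astype(np.float32).mean(2)
    o=np.array([.4258,.1565])
    def prof(axis,fixed,rng):
        r=np.arange(*rng)/1e3;P=[np.r_[o+(r_*ex+f/1e3*ey if axis==0 else f/1e3*ex+r_*ey),.012] for f in fixed for r_ in r]
        uv=proj(n,P).astype(np.float32);v=cv2.remap(g,uv[:,0],uv[:,1],cv2.INTER_LINEAR).reshape(len(fixed),-1)
        return r*1e3,v
    for nm,ax,fx,rg in(("+x",0,(-70,-55,-40),(40,62,2)),("-x",0,(-60,-20,20,60),(-66,-40,2)),("+y",1,(-40,-20),(75,97,2)),("-y",1,(-35,-10,10,35),(-101,-75,2))):
        r,v=prof(ax,fx,rg);print(n,nm,r.astype(int));print(v.astype(int))
E
```

```text
top x [-16.4921 -14.9401   8.4463  10.4543] y [-21.5433 -21.3655 -20.8804  -5.1772]
214 254 256; 215 253 257; 216 252 257; 217 251 257; 218 250 257; 219 250 256; 220 250 256; 221 250 256; 222 251 256; 223 251 256; 224 253 255; 
side x [-12.018  -10.4008  15.0629  17.2219] y [-40.0688 -38.9952 -36.8018  12.3827]
165 317 320; 166 313 320; 167 313 320; 168 313 320; 169 312 320; 170 312 320; 171 312 320; 172 311 321; 173 311 321; 174 311 320; 175 312 320; 176 316 319; 
top +x [40 42 44 46 48 50 52 54 56 58 60]
[[ 89  84  84  98 106 122 141 144 145 145 145]
 [107 106 106 105 106 117 143 148 149 149 149]
 [107 106 106 106 114 128 145 151 152 152 151]]
top -x [-66 -64 -62 -60 -58 -56 -54 -52 -50 -48 -46 -44 -42]
[[149 150 150 149 149 149 148 115  95  95 105 108 102]
 [146 146 147 147 146 146 137 116  97  97 104 108 107]
 [143 143 144 145 146 147 145 119  93  96 103 108 108]
 [152 152 151 149 149 148 136  98  93  98 105 106 107]]
top +y [75 77 79 81 83 85 87 89 91 93 95]
[[ 63  60  57  77 101 125 143 148 150 150 150]
 [110 109 108 108 112 124 136 148 150 151 151]]
top -y [-101  -99  -97  -95
[... 469 characters left out ...]
 -62 -60 -58 -56 -54 -52 -50 -48 -46 -44 -42]
[[176 174 172 173 173 174 174 174 174 170 158 138 128]
 [168 169 170 170 171 159 136  90  82  87  95  82  64]
 [172 173 175 174 174 174 175 176 175 168 156 136 124]
 [180 180 181 181 181 180 180 181 182 172 157 135 122]]
side +y [75 77 79 81 83 85 87 89 91 93 95]
[[ 68  91 111 124 133 142 140 134 129 118 105]
 [135 147 156 165 172 174 172 172 170 168 164]]
side -y [-101  -99  -97  -95  -93  -91  -89  -87  -85  -83  -81  -79  -77]
[[ 82  76  75  76  78  79  80  74  67  60  55  51  51]
 [ 79  75  75  76  79  85  91 101 111 112 105  99 101]
 [ 84  80  79  78  80  83  89 100 112 118 123 125 125]
 [ 84  80  77  76  77  81  87  99 111 117 122 124 123]]
```

```bash
python3 - <<'E'
from h import *
a=np.radians(-8.);ex=np.array([np.cos(a),np.sin(a)]);ey=np.array([-ex[1],ex[0]])
q=plane("side",[(314,175.5),(318.5,176.2)],.0566)[:,:2]-[.4258,.1565];print(q@ex*1e3,q@ey*1e3)
E
```

```text
[ 0.04668511 13.44537864] [-28.70359529 -29.71739975]
```

Emit:
play_rows([
  [0.12, 0, 1, 0, 0, 0, -0.6],
  [0.12, 0, 2.2, 0, 0, 0, -0.6],
  [0.12, 0, 3, 0, 0, 0, -0.6],
  [0.12, 0, 3.3, 0, 0, 0, -0.6],
  [0.12, 0, 3.5, 0, 0, 0, -0.6],
])

```text
clock: 5.9
position: [0.4275, 0.1535, 0.0294]
tool_rot: [-3.141, 0.001, 1.43]
force: [0.1, -0.4, -1.5]
grip_width: 0.025
finger_force: 39.5
```

Emit:
play_rows([
  [0, 0, 0.1, 0, 0, 0, -0.6],
  [0, 0, 0.2, 0, 0, 0, -0.6],
  [0, 0, 0.3, 0, 0, 0, -0.6],
  [0, 0, 0.3, 0, 0, 0, -0.6],
  [0, 0, 0.3, 0, 0, 0, -0.6],
])

```text
clock: 6.4
position: [0.4277, 0.1538, 0.0271]
tool_rot: [3.141, -0.0, 1.43]
force: [0.7, -0.0, -0.8]
grip_width: 0.0248
finger_force: 39.5
```

Emit:
play_rows([
  [0, 0, 0.05, 0, 0, 0, -0.6],
  [0, 0, 0.1, 0, 0, 0, -0.6],
  [0, 0, 0.15, 0, 0, 0, -0.6],
  [0, 0, 0.15, 0, 0, 0, -0.6],
  [0, 0, 0.15, 0, 0, 0, -0.6],
])

```text
clock: 6.9
position: [0.4278, 0.1538, 0.0262]
tool_rot: [3.141, -0.001, 1.43]
force: [-5.0, -1.2, 25.9]
grip_width: 0.0249
finger_force: 46.4
```

Contact came at the expected seating height (0.0262 against 0.0265). I'll release and lift.

Emit:
play_rows([
  [0, 0, -0.05, 0, 0, 0, -0.6],
  [0, 0, -0.05, 0, 0, 0, 0],
  [0, 0, -0.05, 0, 0, 0, 0.1],
  [0, 0, -0.05, 0, 0, 0, 0.1],
  [0, 0, -0.05, 0, 0, 0, 0.1],
])

```text
clock: 7.4
position: [0.4276, 0.1538, 0.0259]
tool_rot: [-3.142, 0.0, 1.43]
force: [0.6, -0.4, -0.5]
grip_width: 0.0471
finger_force: 0.0
```

Emit:
play_rows([
  [0, 0, -2, 0, 0, 0, 0.1],
  [0, 0, -5, 0, 0, 0, 0.1],
  [5, 0, -9, 0, 0, 0, 0.1],
  [9, 3, -12, 0, 0, 0, 0.1],
  [13, 6, -12, 0, 0, 0, 0.1],
])

```text
clock: 7.9
position: [0.4938, 0.2629, 0.1462]
tool_rot: [3.139, -0.002, 1.43]
force: [0.9, -0.2, 0.1]
grip_width: 0.047
finger_force: 0.0
```

```bash
python3 go.py 0.548 0.168 0.12 156; python3 - <<'E'
from h import *
t=viewer.grab_frame("top")[0];s=viewer.grab_frame("side")[0];np.savez("pics/g5.npz",t=t,s=s)
f=lambda x:cv2.resize(x,None,fx=5,fy=5,interpolation=cv2.INTER_CUBIC)
cv2.imwrite("pics/g5.png",np.hstack([f(t[160:270,210:290]),f(s[120:230,285:365])])[:,:,::-1])
E
```

```text
t 7.9 p [0.494 0.263 0.146] yaw 81.95805983014591 cm [-8.644  6.687  2.614] rv [ 0.003 -0.001 -1.292] q7 -0.4960720276293737 F [ 0.892 -0.201  0.097] w 0.04696259424646718 0.0
```

View pics/g5.png

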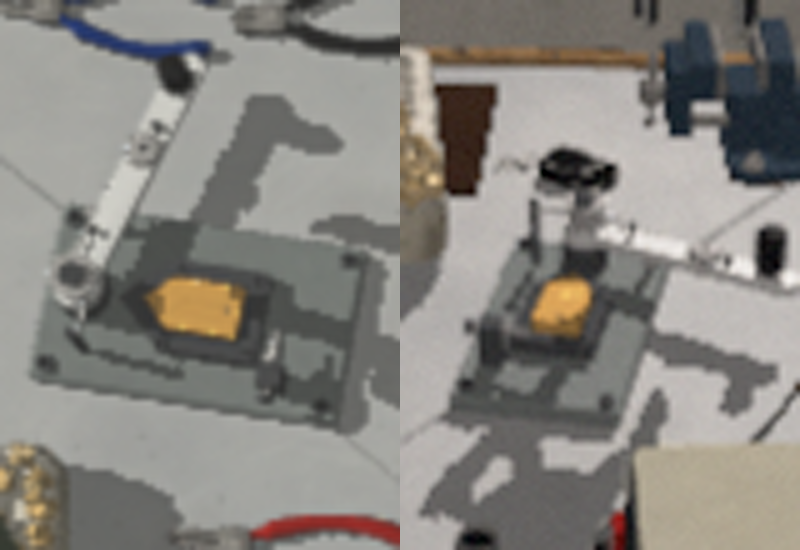

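Both views show the tag lying in the nest with its point to the pivot, framed evenly by the dark walls. The top view has it at crop (150–245, 275–340). The arm is still parked with the knob at top crop (175,72). Next is the knob.

```bash
python3 go.py 0.549 0.1695 0.12 156.6
```

```text
t 8.0 p [0.496 0.266 0.144] yaw 82.1579263884112 cm [-8.888  6.529  2.44 ] rv [ 0.006 -0.001 -1.299] q7 -0.49507083594305895 F [-0.777 -0.795 -0.807] w 0.04717069371103567 0.0
```

Emit:
play_rows([
  [-8.5, 6.7, 2.5, 0, 0, -1.3, 0.1],
  [-8.5, 6.7, 2.5, 0, 0, -1.3, 0.1],
  [-8.5, 6.7, 2.5, 0, 0, -1.3, 0.1],
  [-8.5, 6.7, 2.5, 0, 0, -1.3, 0.1],
  [-8.5, 6.7, 2.5, 0, 0, -1.3, 0.1],
])

```text
clock: 8.5
position: [0.5474, 0.1666, 0.1175]
tool_rot: [-3.141, -0.0, 2.184]
force: [-0.2, 1.3, 0.8]
grip_width: 0.0467
finger_force: 0.0
```

```bash
python3 go.py 0.549 0.1695 0.1 156.6
```

```text
t 8.5 p [0.547 0.167 0.117] yaw 125.13744702734051 cm [0.149 0.296 1.749] rv [-0.001 -0.    -0.549] q7 0.3019502826066144 F [-0.192  1.315  0.78 ] w 0.046736993924667104 0.0
```

Emit:
play_rows([
  [0.1, 0.3, 1.2, 0, 0, -0.55, 0.1],
  [0.1, 0.3, 1.2, 0, 0, -0.55, 0.1],
  [0.1, 0.3, 1.2, 0, 0, -0.55, 0.1],
  [0.1, 0.3, 1.2, 0, 0, -0.55, 0.1],
  [0.1, 0.3, 1.2, 0, 0, -0.55, 0.1],
])

```text
clock: 9.0
position: [0.5492, 0.1696, 0.1057]
tool_rot: [-3.142, -0.0, 2.731]
force: [-0.2, -1.8, -0.5]
grip_width: 0.047
finger_force: 0.0
```

```bash
python3 go.py 0.549 0.1695 0.05 156.6
```

```text
t 9.0 p [0.549 0.17  0.106] yaw 156.4537189957874 cm [ 0.009 -0.021  5.572] rv [-0.    -0.    -0.003] q7 0.7289807240993241 F [-0.219 -1.786 -0.515] w 0.047012349991820086 0.0
```

Emit:
play_rows([
  [0, 0, 2, 0, 0, 0, 0.1],
  [0, 0, 4, 0, 0, 0, 0.1],
  [0, 0, 5.5, 0, 0, 0, 0.1],
  [0, 0, 5.5, 0, 0, 0, 0.1],
  [0, 0, 5.5, 0, 0, 0, 0.1],
])

```text
clock: 9.5
position: [0.5493, 0.17, 0.0511]
tool_rot: [-3.141, -0.0, 2.728]
force: [0.5, -0.8, 0.2]
grip_width: 0.0469
finger_force: 0.0
```

Emit:
play_rows([
  [0, 0, 0, 0, 0, 0, -0.9],
  [0, 0, 0, 0, 0, 0, -0.9],
  [0, 0, 0, 0, 0, 0, -0.9],
  [0, 0, 0, 0, 0, 0, -0.9],
  [0, 0, 0, 0, 0, 0, -0.9],
], squeeze=40)

```text
clock: 10.0
position: [0.5496, 0.1696, 0.0518]
tool_rot: [3.141, 0.001, 2.729]
force: [-2.5, -2.8, 7.7]
grip_width: 0.0164
finger_force: 38.8
```

```bash
cat > arc.py <<'E'
from h import *
from scipy.spatial.transform import Rotation as Ro
import sys
np.set_printoptions(precision=2,suppress=True)
# knob arc: pivot fixed, rows of 0.13 rad starting at the present knob position
piv=np.array([.4367,.2182]);o=observe();p=o["position"];R=Ro.from_euler("xyz",o["tool_rot"])
v=p[:2]-piv;print("t",o["clock"],"p",p*1000,"r",np.hypot(*v)*1e3,"q",np.radians(-8+1.3/np.pi*180-90)-np.arctan2(v[1],v[0]),"yaw",np.degrees(o["tool_rot"][2]),"F",o["force"],"w",o["grip_width"],o["finger_force"],"q7",o["qpos"][6])
for k in range(1,6):
    a=-.13*k;w=np.array([[np.cos(a),-np.sin(a)],[np.sin(a),np.cos(a)]])@v*.122/np.hypot(*v)+piv
    print(R.inv().apply(np.r_[w-p[:2],0])*100,-a)
E
python3 arc.py
```

```text
t 10.0 p [549.6  169.65  51.82] r 122.89429094562655 q -0.004258796148300881 yaw 156.33664903876934 F [-2.55 -2.81  7.69] w 0.01637025278477907 38.82284224033356 q7 0.7209679896036022
[ 0.18 -1.58 -0.  ] 0.13
[ 0.48 -3.14 -0.  ] 0.26
[ 0.97 -4.65 -0.  ] 0.39
[ 1.66 -6.07 -0.  ] 0.52
[ 2.53 -7.4  -0.  ] 0.65
```

The knob is gripped and agrees with the model (q≈0, r≈122.9 mm). I'll swing now, turning with the arm.

Emit:
play_rows([
  [0.14, -1.58, 0, 0, 0, 0.13, -0.9],
  [0.46, -3.14, 0, 0, 0, 0.26, -0.9],
  [0.96, -4.65, 0, 0, 0, 0.39, -0.9],
  [1.65, -6.07, 0, 0, 0, 0.52, -0.9],
  [2.52, -7.4, 0, 0, 0, 0.65, -0.9],
])

```text
clock: 10.5
position: [0.4979, 0.111, 0.0519]
tool_rot: [3.138, 0.002, 2.072]
force: [4.7, -3.0, 1.0]
grip_width: 0.0162
finger_force: 39.2
```

```bash
python3 arc.py
```

```text
t 10.5 p [497.88 111.01  51.93] r 123.42126023022898 q 0.6417424478235338 yaw 118.73823336915989 F [ 4.65 -3.01  0.97] w 0.01624430180108495 39.24619495868683 q7 0.3137436804334752
[ 0.22 -1.59 -0.01] 0.13
[ 0.5  -3.15 -0.01] 0.26
[ 0.98 -4.66 -0.02] 0.39
[ 1.65 -6.09 -0.02] 0.52
[ 2.5  -7.43 -0.03] 0.65
```

Emit:
play_rows([
  [0.14, -1.58, 0, 0, 0, 0.13, -0.9],
  [0.46, -3.14, 0, 0, 0, 0.26, -0.9],
  [0.96, -4.65, 0, 0, 0, 0.39, -0.9],
  [1.65, -6.07, 0, 0, 0, 0.52, -0.9],
  [2.45, -7.3, 0, 0, 0, 0.64, -0.9],
])

```text
clock: 11.0
position: [0.4213, 0.0953, 0.0518]
tool_rot: [3.139, 0.002, 1.43]
force: [2.4, -18.1, 11.0]
grip_width: 0.0163
finger_force: 40.3
```

```bash
python3 arc.py
```

```text
t 11.0 p [421.25  95.29  51.8 ] r 123.87912312141955 q 1.28540454884607 yaw 81.93836832605886 F [  2.35 -18.06  11.03] w 0.016303597900607248 40.28018295764923 q7 -0.11226171377473927
[ 0.27 -1.59 -0.  ] 0.13
[ 0.55 -3.15 -0.01] 0.26
[ 1.03 -4.66 -0.01] 0.39
[ 1.71 -6.09 -0.02] 0.52
[ 2.56 -7.42 -0.02] 0.65
```

Emit:
play_rows([
  [-0.1, -0.05, 0, 0, 0, 0, -0.9],
  [-0.1, -0.1, 0, 0, 0, 0, -0.9],
  [-0.1, -0.15, 0, 0, 0, 0, -0.9],
  [-0.1, -0.2, 0, 0, 0, 0, -0.9],
  [-0.1, -0.2, 0, 0, 0, 0, -0.9],
])

```text
clock: 11.5
position: [0.4199, 0.0954, 0.0518]
tool_rot: [3.139, 0.001, 1.436]
force: [3.0, -17.2, 11.4]
grip_width: 0.0165
finger_force: 40.3
```

Emit:
play_rows([
  [-0.1, -0.05, 0, 0, 0, 0, -0.9],
  [-0.2, -0.1, 0, 0, 0, 0, -0.9],
  [-0.2, -0.15, 0, 0, 0, 0, -0.9],
  [-0.2, -0.2, 0, 0, 0, 0, -0.9],
  [-0.2, -0.2, 0, 0, 0, 0, -0.9],
])

```text
clock: 12.0
position: [0.4192, 0.0954, 0.0519]
tool_rot: [3.136, -0.001, 1.438]
force: [9.8, -6.1, 0.8]
grip_width: 0.0164
finger_force: 39.5
```

Emit:
play_rows([
  [-0.05, -0.05, 0, 0, 0, 0, -0.9],
  [-0.05, -0.1, 0, 0, 0, 0, -0.9],
  [-0.05, -0.15, 0, 0, 0, 0, -0.9],
  [-0.05, -0.15, 0, 0, 0, 0, -0.9],
  [-0.05, -0.15, 0, 0, 0, 0, -0.9],
])

```text
clock: 12.5
position: [0.4187, 0.0954, 0.052]
tool_rot: [3.134, -0.002, 1.438]
force: [16.3, -3.7, -4.1]
grip_width: 0.0161
finger_force: 39.1
```

```bash
python3 arc.py|head -1; python3 - <<'E'
from h import *
t=viewer.grab_frame("top")[0];s=viewer.grab_frame("side")[0];np.savez("pics/g6.npz",t=t,s=s)
f=lambda x:cv2.resize(x,None,fx=5,fy=5,interpolation=cv2.INTER_CUBIC)
cv2.imwrite("pics/g6.png",np.hstack([f(t[160:270,210:290]),f(s[120:230,285:365])])[:,:,::-1])
E
```

```text
t 12.5 p [418.67  95.44  51.98] r 124.07462027124794 q 1.3062309225594058 yaw 82.37253650248161 F [16.29 -3.7  -4.11] w 0.016050691767445783 39.1046279668808 q7 -0.10503247412471
```

View pics/g6.png

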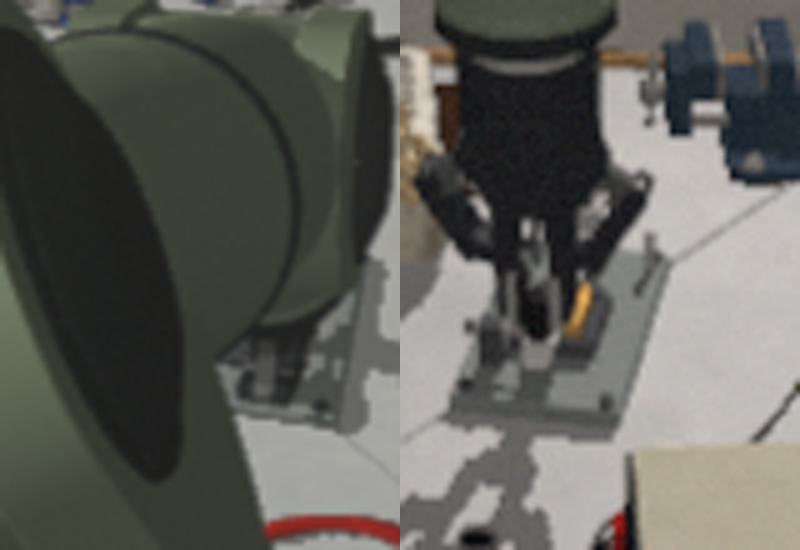

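The side view shows the knob held at crop (540,300), with the arm forward over the nest. The tag's right edge is still in its nest at (580,305). The push has risen to 16 N against a 5 N spring with almost no travel, so the arm is on its stop.

```bash
python3 -c "
from workcell import bot
print(bot.job_done())"
```

```text
the job is handed in; nothing more can be done
None
```

I laid the tag in the nest and let go of it, swung the guide arm to its stop, and handed the job in at about 12.6 s with the gripper still holding the knob (about 16 N push against the 5 N spring); the hand-in gave no verdict.

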